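Present a pottery thin-section slide, label up, over the viewing lamp

ROBOT

A 6-joint arm with a two-finger parallel gripper is mounted at the origin on the work surface. World frame = base frame: x ahead of the robot, y to its left, z up, the work surface at z = 0. Lengths are in m, angles in rad, forces in N, time in s.
With the tool pointing down it reaches from about 0.325 to 0.925 m from the base axis. Payload 3.1 kg.
Tool frame: the origin (TCP) lies on the centre line of the jaws, within the pads' length; the fingertips stand r.finger_overhang ahead of it and the grasp point (between the pads) lies 11 mm behind it (r.finger_overhang is the distance from the TCP to the fingertips, in m); x points along the fingers, y is the direction in which the jaws open and shut, and the axes are right-handed (so a half turn about x gives the same grasp; the last joint's range is limited). The gripper opens to 85 mm and grips with 20 to 120 N. Pads are 22 mm wide; open, the fingers measure 114 mm over their backs; the gripper's body (76 mm by 85 mm) begins 54 mm behind the grasp point. The pads swing forward as they close: fully open they stand 13 mm farther back than shut.
Start: joints at [-1.369, 0.217, 1.613, -0, 1.311, -0.112], TCP at [0.193, -0.594, 0.239] pointing down, gripper open.
Joint ranges: [-2.75, 2.75], [-0.78, 2.1], [0.31, 2.55], [-1.13, 4.27], [0.13, 2.63], [-2.58, 2.58]. Speed limits (rad/s): [2.79, 2.79, 3.14, 3.14, 3.14, 3.14].

INTERFACE

Orientations are given as [roll, pitch, yaw] about the fixed x, y, z axes, in that order (R = Rz(yaw) Ry(pitch) Rx(roll)).
In Python, from cell import sensors, vision, ticket, masks_of, r gives the robot as it stands.
- The arm moves only by the tool send_rows, never from a script. Its argument "moves" is one flat list of numbers, 5 for each row, row after row: the closure in counts, from 0 (fully open) to 255 (shut), then the shift along the world's x, y, z in cm, then the turn about the world's z in rad. In form: [grip, dx, dy, dz, roll, grip, dx, dy, dz, roll, ...]. A call has 1 to 20 rows; each row shifts and turns the pose as measured when the row begins; what a row does not reach is not made up. A row lasts 1/12 s, in which the tool goes at most 41.7 mm and 7.16 degrees, less where a joint would pass 70% of its speed; a pose out of reach is approached as far as the arm can. A call is refused whole if a number of a shift passes 4.17 or a number of a turn 0.125, either way. A call with a gripper value outside its range is refused whole. The fingers move at their own pace and stop on an object; the grip force is fixed at half the most. Time passes only in rows, so rows that do not move let the fingers close. It gives the time, the measured TCP pose, the force and the opening at its end, in the units of the state.
- sensors.sense(): the state, without advancing time (a new reading comes with each control period).
- vision.grab_frame(name): name is "scene" or "top" or "wrist"; returns the picture (420x560x3 uint8, blue, green, red); there is no depth.
- vision.calibration(name): a dict with "fx", "fy", "cx", "cy" (pixels), "R" (3x3) and "t" (3): a world point X has camera coordinates R X + t; the wrist camera has in their place "mount" (4x4, takes a point from camera to tool coordinates, whose origin is the TCP and whose axes are the tool frame's). Camera axes: x right, y down, z forward; pixel columns grow to the right and rows downward; lengths in m; the calibration is good to about 2 mm. A picture is of the moment at which its call begins: read the wrist's pose just before it. calibration takes no time and is no camera call.
- ticket.job_done(): hands the job in, once; it reports no verdict.
Trained networks look in the newest picture that a camera, given by its name, has taken for a name from the list of things; names that differ only in an ending like _2 or _b are one class to them, and where a whole thing is asked for, a point or a joint stands for the part that bears it (a point fixed in the world has none). Each returns a list of dicts, best first, with "score" (0 to 1); they miss things now and then, are a little off and sometimes report something else, mostly with a low value. They report only what shows in the picture. A call takes as long as a camera call. They do not tell look-alikes from the thing itself.
- masks_of(camera, target): "mask" (420x560 bool, what is visible of it) and "extent" ([centre column, centre row, width, height] in pixels, round what is visible of it).
The state is a dict: "time": time; "q": joint angles; "qvel": joint speeds; "joint_efforts": joint torques, N m; "eef_pos": TCP position; "tcp_rot": TCP orientation; "wrist_force": force on the tool from outside, world axes, zero at the start; "wrist_torque": the same for the moment, N m; "grip_width": finger opening in m.
Only numpy, scipy, OpenCV 4.12 (cv2) and the standard library are available. Lean on these libraries where they do the work, as an engineer would, in place of code of your own. Each camera call takes 0.05 s, during which the arm holds its last target.

TASK

First press the diffuser cap of the round viewing lamp down until it is fully seated. Then, of the three glass plates standing in the wooden rack, draw out the one with the small notch in a top corner (the notch marks its frosted label end; seen from the label side as it stands, the notch is at the top left), holding it by the clear part and never with fingers on the frosted end. Finish while holding it still in the gripper with its label end over the lamp, roughly 10 cm above the cap and clear of it, tipped at least half-way from upright to level so that the label side faces up; leave the other two plates and everything else where they are.

Things in the scene. Friction and masses are not known exactly. Their poses are not given: they have to be found in the camera images.
- slide: Wanted glass plate, 110 x 8 x 60 mm high, 120 g, upright on a long edge in a rack slot, top edge 68 mm above the table. Origin: centre of underside. x: along it to the notched frosted end; y: out of the label face; z: up as it stands. Notch: 14 mm square step in the top +x corner. Frosted with paper label: x = 20 to 55 mm on the +y face. Clear (may be gripped): x = -55 to 20, so grip centre at x < 5 mm.
- label (a point): Centre of the label on the slide's frosted face, at x = 37, y = 4, z = 24 mm in the slide's frame; same axes as the slide
- plain_a: A plain glass plate in the rack, same size (110 x 8 x 60 mm), mass and axes as the slide but without notch or frosted end; to be left in place. Origin: centre of its underside
- plain_b: The second plain glass plate, as plain_a; to be left in place
- rack: Fixed wooden rack, 134 x 160 mm, 24 mm high, turned any way round. Origin: centre of its underside; three slots run along its x, centred at y = -60, 0 and +60 mm, floor 8 mm up, 16 mm deep, 10 mm wide, 115 mm long, closed at both ends. One plate in each, in any order
- lamp: Fixed round viewing lamp, aluminium body 94 mm across (108 mm at the foot), 34 mm high, with a white cap on top and a small black socket at one side. Origin: centre of its underside, z up
- cap_top (a point): Centre of the top face of the lamp's white diffuser cap (86 mm across, 12 mm thick, flat top); 54 mm above the table as built, 46 mm when seated
- cap (a joint): How far the cap is pressed down, m: starts between 0 and 0.003, 0.008 is fully seated on a hard stop. It moves straight down against a steady friction of about 6 N and stays where it is left
- cup: Bystander: small grey earthenware cup, 60 mm across, 55 mm high; origin centre of underside
- brush: Bystander: brush lying flat, 160 mm long along its x
- sherd: Bystander: flat grey potsherd, about 60 x 30 x 9 mm; origin at its underside
- sherd2: Bystander: flat dark potsherd, about 45 x 35 x 8 mm; origin at its underside
- adhesive: Bystander: amber bottle with a cap, 44 mm across, 100 mm high; origin centre of underside
Not all that is in view belongs to the job. Of the things shaped like the lamp, the aluminium one is meant.

How it is judged:
By the outcome, as a careful person would: the job done as asked, in the order asked, and still so for the second after the job is handed in, while the arm keeps its last pose, push and grip.
It also fails if it takes over 50 s, if anything falls off the work surface, if the arm or the gripper's body presses on something with over 40 N, if the wrist force passes 120 N, or if a joint passes its speed limit or range.

## Working session

There is one attempt and no reset: what is moved stays moved. The work goes in short steps, Python scripts to look and compute and a tool call to move; the robot and the scene stay as the last step left them, time stands still between calls to the robot, and variables do not carry over. Pictures are saved under pics/ and viewed, and the job is handed in when it is done.

Besides the shell and the picture viewer there is one more tool, called after "Emit:" by a JSON object that holds its "op" and its "data", one argument or row to a line. send_rows: Moves the arm, as the interface text tells. Its arguments: {"type":"object","properties":{"moves":{"type":"array","items":{"type":"number"}}},"required":["moves"]}

```bash
ls; mkdir -p pics
python3 - <<'E'
from cell import sensors, vision, ticket, masks_of, r
import cv2
print(sensors.sense()); print(r.finger_overhang)
for n in ("scene","top","wrist"):
    im=vision.grab_frame(n); cv2.imwrite(f"pics/{n}0.png",im)
    print(n,vision.calibration(n))
E
```

```text
pics
{'time': 0.0, 'q': array([-1.36918101e+00,  2.17743585e-01,  1.61494424e+00, -1.91945837e-05,
        1.31127155e+00, -1.12230863e-01]), 'qvel': array([-0.00093705,  0.00085382, -0.00091038, -0.00055155, -0.00033886,
       -0.00080309]), 'joint_efforts': array([-5.59086720e-05, -3.96841943e+01, -3.03855550e+01, -2.73373262e-04,
        9.63415077e-03, -3.68377275e-07]), 'eef_pos': array([ 0.19278697, -0.59368866,  0.23796952]), 'tcp_rot': array([-1.67519368,  1.56842953,  1.7802501 ]), 'wrist_force': array([ 0.07634477, -0.47879259, -0.44502901]), 'wrist_torque': array([ 0.00932961, -0.00158986,  0.01991575]), 'grip_width': 0.085336262756896}
0.008
scene {'fx': 418.2528714871306, 'fy': 418.2528714871306, 'cx': 278.02483624932665, 'cy': 205.49607845544386, 'R': array([[ 0.78386711,  0.62084778,  0.01001879],
       [ 0.36239849, -0.44433431, -0.81928893],
       [-0.50420202,  0.64584444, -0.57329336]]), 't': array([-0.43704197, -0.17631051,  1.23438396])}
top {'fx': 484.6481218735046, 'fy': 484.6481218735046, 'cx': 286.04048559356545, 'cy': 204.17363666565913, 'R': array([[ 0.02120462, -0.99965168,  0.01571281],
       [-0.99853041, -0.02195961, -0.04954596],
       [ 0.04987375, -0.01463911, -0.99864824]]), 't': array([-0.05125484,  0.54951747,  0.9815037 ])}
wrist {'fx': 300.61879813787533, 'fy': 300.61879813787533, 'cx': 277.64089498199337, 'cy': 209.95667410189503, 'mount': array([[-0.00111354, -0.30825458,  0.95130325, -0.13334938],
       [ 0.99999827,  0.00107549,  0.00151904,  0.00103473],
       [-0.00149136,  0.95130329,  0.30825285, -0.07837162],
       [ 0.        ,  0.        ,  0.        ,  1.        ]])}
```

View pics/scene0.png

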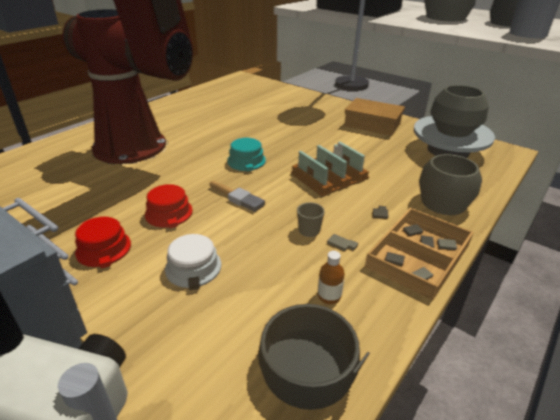

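View pics/top0.png

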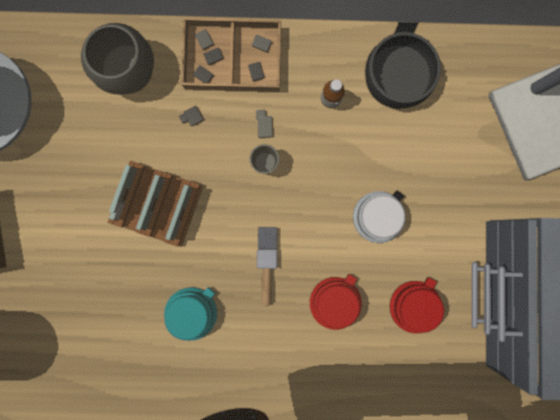

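View pics/wrist0.png

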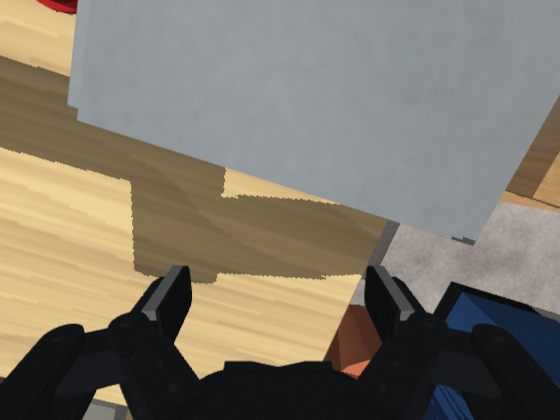

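The scene camera shows the aluminium lamp with its white cap at (193,258), and the top camera shows it at (381,217). The red and teal ones are look-alikes. The rack is at top (155,203) with three plates. The moves only allow a yaw turn, so the plate will have to be laid label-up on the table and regripped by its long edges. First I'll measure positions.

```bash
cat > h.py <<'E'
import numpy as np, cv2
from cell import sensors, vision, ticket, masks_of, r
from scipy.spatial.transform import Rotation as Rn
def cam(name,s=None):
    c=vision.calibration(name)
    K=np.array([[c['fx'],0,c['cx']],[0,c['fy'],c['cy']],[0,0,1]])
    if 'R' in c: return K,np.array(c['R']),np.array(c['t'])
    s=s or sensors.sense()
    T=np.eye(4);T[:3,:3]=Rn.from_euler('xyz',s['tcp_rot']).as_matrix();T[:3,3]=s['eef_pos']
    M=np.linalg.inv(T@np.array(c['mount'])); return K,M[:3,:3],M[:3,3]
def proj(cm,X):
    K,R,t=cm; p=(R@np.atleast_2d(X).T+t[:,None]); p=K@p; return (p[:2]/p[2]).T
def onz(cm,uv,z):
    K,R,t=cm; o=-R.T@t; d=R.T@np.linalg.inv(K)@np.array([uv[0],uv[1],1.]); return o+d*(z-o[2])/d[2]
def tri(cams,uvs):
    A=[];b=[]
    for cm,uv in zip(cams,uvs):
        K,R,t=cm;o=-R.T@t;d=R.T@np.linalg.inv(K)@np.array([uv[0],uv[1],1.]);d/=np.linalg.norm(d)
        P=np.eye(3)-np.outer(d,d);A.append(P);b.append(P@o)
    X,res,_,_=np.linalg.lstsq(np.vstack(A),np.hstack(b),rcond=None); return X,res
E
python3 - <<'E'
from h import *
for cn in ("top","scene"):
    vision.grab_frame(cn)
    for t in ("lamp","cap_top","slide","rack","cup","brush","adhesive","sherd"):
        for m in masks_of(cn,t)[:4]: print(cn,t,round(m['score'],2),np.round(m['extent'],1), 'z.05:',np.round(onz(cam(cn),m['extent'][:2],.05),3))
im=vision.grab_frame("top"); cv2.imwrite("pics/topz.png",cv2.resize(im[130:270,90:230],None,fx=4,fy=4,interpolation=2))
im=vision.grab_frame("scene"); cv2.imwrite("pics/scz.png",cv2.resize(im[130:210,270:390],None,fx=6,fy=6,interpolation=2))
E
```

```text
top lamp 0.94 [378.9 217.9  50.5  52.1] z.05: [ 0.526 -0.224  0.05 ]
top lamp 0.9 [336.4 301.5  52.5  53.3] z.05: [ 0.36  -0.142  0.05 ]
top lamp 0.69 [192.6 314.5  51.4  56. ] z.05: [0.329 0.139 0.05 ]
top lamp 0.57 [416.6 307.4  56.8  59.8] z.05: [ 0.351 -0.3    0.05 ]
top cap_top 0.85 [384.2 215.8  45.3  46.9] z.05: [ 0.53  -0.234  0.05 ]
top cap_top 0.8 [422.8 309.1  46.5  41.5] z.05: [ 0.348 -0.312  0.05 ]
top cap_top 0.71 [186.9 316.6  46.   47.5] z.05: [0.325 0.15  0.05 ]
top cap_top 0.56 [338.7 307.6  44.   43.7] z.05: [ 0.348 -0.146  0.05 ]
top slide 0.9 [124.5 193.8  22.9  50.5] z.05: [0.562 0.28  0.05 ]
top rack 0.78 [156.5 205.9  93.6  84.5] z.05: [0.54  0.216 0.05 ]
top cup 0.62 [264.4 158.2  32.5  29.4] z.05: [0.639 0.006 0.05 ]
top brush 0.69 [268.1 265.7  22.3  83.6] z.05: [ 0.427 -0.006  0.05 ]
top adhesive 0.89 [332.7  92.1  27.8  31.2] z.05: [ 0.776 -0.128  0.05 ]
top sherd 0.63 [263.2 123.8  18.   33.5] z.05: [0.708 0.01  0.05 ]
top sherd 0.62 [191.6 115.   23.1  17.5] z.05: [0.722 0.153 0.05 ]
top sherd 0.21 [378.2 219.2  50.6  53.7] z.05: [ 0.523 -0.222  0.05 ]

[... 573 characters left out ...]

scene slide 0.75 [350.1 155.3  31.8  31.2] z.05: [0.578 0.277 0.05 ]
scene rack 0.59 [332.3 180.8  76.6  31.1] z.05: [0.61 0.14 0.05]
scene cup 0.89 [312.7 216.8  32.   38.7] z.05: [ 0.655 -0.008  0.05 ]
scene cup 0.31 [343.9 243.7  27.4  19.4] z.05: [ 0.751 -0.041  0.05 ]
scene cup 0.31 [381.1 213.4  12.9  13.1] z.05: [0.76  0.094 0.05 ]
scene brush 0.69 [238.5 194.6  58.6  31.9] z.05: [ 0.479 -0.044  0.05 ]
scene adhesive 0.7 [332.2 275.9  26.9  54.6] z.05: [ 0.78  -0.129  0.05 ]
scene sherd 0.73 [237.4 195.9  55.7  31.2] z.05: [ 0.48  -0.049  0.05 ]
scene sherd 0.57 [343.4 243.6  31.1  18.8] z.05: [ 0.75  -0.042  0.05 ]
scene sherd 0.45 [381.  212.9  18.3  12.9] z.05: [0.759 0.095 0.05 ]
```

View pics/topz.png

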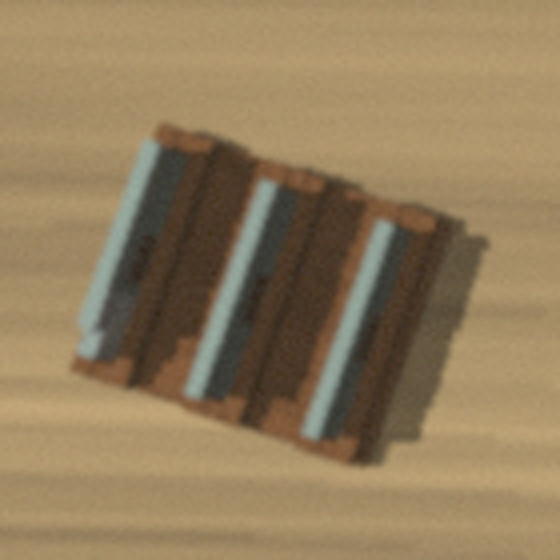

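View pics/scz.png

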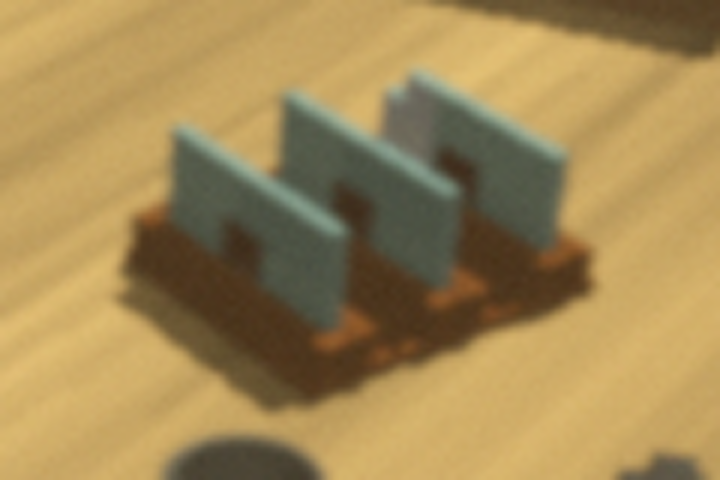

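The notched plate is the +y-most one, at the far left in the top view. Its notch is at the base-side end (zoom 88,345), and its frosted face looks towards -y. Next I'll compute the cap, the plates, and the height of the grey box near the arm.

Run:
```python
from h import *
T=cam("top");S=cam("scene");W=cam("wrist")
tz=lambda u,v:(u/4+90,v/4+130)
for a,b in (((155,140),(88,350)),((268,183),(196,395)),((385,222),(312,437))):
    A=onz(T,tz(*a),.068);B=onz(T,tz(*b),.068);print(A.round(3),B.round(3),np.linalg.norm(A-B).round(3),((A+B)/2).round(3), np.degrees(np.arctan2(*(B-A)[[1,0]])).round(1))
im=vision.grab_frame("top");g=im.min(2)
m=(im.min(2)>150).astype(np.uint8);n,l,st,ce=cv2.connectedComponentsWithStats(m)
for i in range(1,n):
    if st[i,4]>300: print('top white',st[i],ce[i],onz(T,ce[i],.052))
im=vision.grab_frame("scene")
m=(im.min(2)>130).astype(np.uint8);n,l,st,ce=cv2.connectedComponentsWithStats(m)
for i in range(1,n):
    if st[i,4]>300: print('scene white',st[i],ce[i])
print('proj lamp', proj(S,[[.53,-.236,.052],[.53,-.236,.04]]))
for h in (0,.1,.2,.3): print(h,'top corner',onz(T,(487,221),h).round(3),onz(T,(487,365),h).round(3),'wrist',onz(W,(78,115),h).round(3),onz(W,(470,240),h).round(3),'sc',onz(S,(75,350),h).round(3),onz(S,(3,232),h).round(3))
```

```text
[0.617 0.268 0.068] [0.515 0.297 0.068] 0.106 [0.566 0.282 0.068] 164.5
[0.597 0.213 0.068] [0.494 0.244 0.068] 0.108 [0.546 0.228 0.068] 163.3
[0.58  0.156 0.068] [0.475 0.188 0.068] 0.109 [0.527 0.172 0.068] 163.1
top white [ 493   68   67  109 4316] [531.7386469  124.08595922] [ 0.72043878 -0.52874367  0.052     ]
top white [ 360  194   44   46 1479] [381.89114266 215.70182556] [ 0.52992903 -0.22901603  0.052     ]
scene white [ 370    0  190   52 2742] [464.45733042  26.11123268]
scene white [290  71  48  21 594] [316.43771044  80.20875421]
scene white [335  81  79  22 709] [378.63751763  92.325811  ]
scene white [463 125  32  23 362] [482.27348066 137.34254144]
scene white [ 167  233   55   50 1399] [194.20228735 251.40028592]
scene white [   0  335  117   85 6544] [ 46.39043399 377.96439487]
scene white [ 427  346   50   64 1562] [452.06402049 374.60051216]
proj lamp [[188.72266711 247.06981993]
 [189.43505312 251.90185282]]
0 top corner [ 0.525 -0.461  0.   ] [ 0.228 -0.461  0.   ] wrist [ 0.192 -0.348  0.   ] [ 0.193 -0.869  0.   ] sc [ 0.528 -0.478  0.   ] [ 0.133 -0.416  0.   ]
0.1 top corner [ 0.523 -0.418  0.1  ] [ 0.255 -0.418  0.1  ] wrist [ 0.212 -0.408  0.1  ] [ 0.213 -0.789  0.1  ] sc [ 0.616 -0.501  0.1  ] [ 0.291 -0.449  0.1  ]
0.2 top corner [ 0.52  -0.374  0.2  ] [ 0.282 -0.375  0.2  ] wrist [ 0.233 -0.468  0.2  ] [ 0.233 -0.709  0.2  ] sc [ 0.705 -0.523  0.2  ] [ 0.449 -0.482  0.2  ]
0.3 top corner [ 0.518 -0.331  0.3  ] [ 0.309 -0.331  0.3  ] wrist [ 0.253 -0.528  0.3  ] [ 0.253 -0.629  0.3  ] sc [ 0.793 -0.545  0.3  ] [ 0.607 -0.516  0.3  ]
```

Emit:
{"op": "send_rows", "data": {
  "moves": [255, 0, 0, 4, 0, 255, 0, 0, 4, 0, 255, 0, 0, 4, 0, 255, 0, 0, 4, 0, 255, 2.8, 3, 0, 0, 255, 2.8, 3, 0, 0, 255, 2.8, 3, 0, 0, 255, 2.8, 3, 0, 0, 255, 2.8, 3, 0, 0, 255, 2.8, 3, 0, 0, 255, 2.8, 3, 0, 0, 255, 2.8, 3, 0, 0, 255, 2.8, 3, 0, 0, 255, 2.8, 3, 0, 0, 255, 2.8, 3, 0, 0, 255, 2.8, 3, 0, 0]
}}

```text
time: 2.58
eef_pos: [0.5268, -0.2259, 0.407]
tcp_rot: [2.241, 1.565, -0.604]
wrist_force: [0.2, -0.4, 0.4]
grip_width: -0.0003
```

Emit:
{"op": "send_rows", "data": {
  "moves": [255, 0.6, -0.6, -4, 0, 255, 0, 0, -4, 0, 255, 0, 0, -4, 0, 255, 0, 0, -4, 0, 255, 0, 0, -4, 0, 255, 0, 0, -4, 0, 255, 0, 0, 0, 0]
}}

```text
time: 3.17
eef_pos: [0.541, -0.2208, 0.1666]
tcp_rot: [2.483, 1.545, -0.344]
wrist_force: [-1.7, 0.9, -1.1]
grip_width: -0.0006
```

Run:
```python
from h import *
s=sensors.sense();print(s['eef_pos'],s['tcp_rot'])
im=vision.grab_frame("wrist")
W=cam("wrist",s)
for dz in (.008,0):
    p=proj(W,[s['eef_pos'][0],s['eef_pos'][1],.053])[0]; 
th=np.linspace(0,6.28,200)
for c,col in (((.533,-.231),(0,0,255)),):
    for q in proj(W,np.c_[c[0]+.043*np.cos(th),c[1]+.043*np.sin(th),0*th+.053]).astype(int): cv2.circle(im,tuple(map(int,q)),1,col,-1)
cv2.circle(im,tuple(map(int,p)),4,(0,255,0),1)
cv2.imwrite("pics/w1.png",im)
```

```text
[ 0.54095149 -0.22081601  0.16657937] [ 2.48298908  1.54489017 -0.3442123 ]
```

View pics/w1.png

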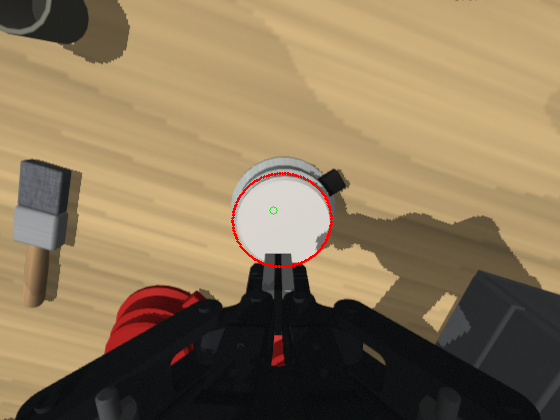

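The wrist view shows the white cap on the aluminium lamp. The circle predicted from (0.533,-0.231) fits it at pixel (282,221), so I'll press there.

Emit:
{"op": "send_rows", "data": {
  "moves": [255, -0.8, -1, -2.5, 0, 255, 0, 0, -2.5, 0, 255, 0, 0, -2.5, 0, 255, 0, 0, -1, 0, 255, 0, 0, -0.5, 0, 255, 0, 0, 0, 0]
}}

```text
time: 3.72
eef_pos: [0.5477, -0.24, 0.098]
tcp_rot: [2.378, 1.508, -0.449]
wrist_force: [-0.3, 0.8, -1.0]
grip_width: -0.0
```

Emit:
{"op": "send_rows", "data": {
  "moves": [255, 0, 0, 0, 0, 255, -0.7, 0.4, -0.5, 0, 255, -0.7, 0.4, -0.5, 0, 255, 0, 0, -0.5, 0, 255, 0, 0, 0, 0]
}}

```text
time: 4.13
eef_pos: [0.5384, -0.2344, 0.0916]
tcp_rot: [2.362, 1.493, -0.464]
wrist_force: [0.7, 1.0, -0.6]
grip_width: -0.0001
```

Run:
```python
from h import *
for e in ([-1.67519368,1.56842953,1.7802501],[2.241,1.565,-.604],[2.483,1.545,-.344],[2.378,1.508,-.449],[2.362,1.493,-.464]):
    R=Rn.from_euler('xyz',e).as_matrix();print(R[:,0].round(3),R[:,1].round(3))
s=sensors.sense();print(s['q'],s['qvel'])
```

```text
[-0.     0.002 -1.   ] [ 0.309 -0.951 -0.002]
[ 0.005 -0.003 -1.   ] [ 0.292 -0.956  0.005]
[ 0.024 -0.009 -1.   ] [ 0.309 -0.951  0.016]
[ 0.057 -0.027 -0.998] [ 0.308 -0.95   0.043]
[ 0.07  -0.035 -0.997] [ 0.308 -0.95   0.055]
[-0.53285331  0.2631123   1.86278047  0.00660806  0.93806768  0.71917131] [ 0.00426875 -0.03067429  0.01530226 -0.00064275  0.01437723  0.00069436]
```

Emit:
{"op": "send_rows", "data": {
  "moves": [255, 0, 0, -0.8, 0, 255, 0, 0, -0.8, 0, 255, 0, 0, -0.8, 0, 255, 0, 0, 0, 0]
}}

```text
time: 4.47
eef_pos: [0.5382, -0.2341, 0.0657]
tcp_rot: [2.362, 1.492, -0.465]
wrist_force: [-0.4, -0.4, -0.4]
grip_width: 0.0004
```

Emit:
{"op": "send_rows", "data": {
  "moves": [255, -0.3, 0.2, -0.3, 0, 255, 0, 0, -0.3, 0, 255, 0, 0, -0.3, 0, 255, 0, 0, -0.2, 0]
}}

```text
time: 4.8
eef_pos: [0.5348, -0.2318, 0.0543]
tcp_rot: [2.363, 1.495, -0.463]
wrist_force: [-3.6, 2.4, 13.2]
grip_width: 0.0
```

Emit:
{"op": "send_rows", "data": {
  "moves": [255, 0, 0, -0.2, 0, 255, 0, 0, -0.2, 0]
}}

```text
time: 4.97
eef_pos: [0.5349, -0.2319, 0.0542]
tcp_rot: [2.36, 1.498, -0.466]
wrist_force: [-7.2, 3.2, 14.8]
grip_width: -0.0001
```

Emit:
{"op": "send_rows", "data": {
  "moves": [255, 0, 0, -0.5, 0, 255, 0, 0, -0.5, 0]
}}

```text
time: 5.13
eef_pos: [0.5351, -0.232, 0.0538]
tcp_rot: [2.352, 1.504, -0.472]
wrist_force: [-14.0, 7.4, 33.3]
grip_width: -0.0001
```

The cap is seated: fingertip height is 0.046 m and the force rose to 33 N without further travel. Next I'll rise and go over to the rack, turning the jaws on the way.

Emit:
{"op": "send_rows", "data": {
  "moves": [255, 0, 0, 1.5, 0, 255, 0, 0, 3, 0, 140, 0, 0, 3, 0, 140, 0, 0, 3, 0, 140, 0, 0, 3, 0, 140, 0, 0, 3, -0.1, 140, 0, 3.5, 0, -0.1, 140, 0, 3.5, 0, -0.1, 140, 0, 3.5, 0, -0.1, 140, 0, 3.5, 0, -0.1, 140, 0, 3.5, 0, -0.1, 140, 0, 3.5, 0, 0, 140, 0, 3.5, 0, 0, 140, 0, 3.5, 0, 0, 140, 0, 3.5, 0, 0, 140, 0, 3.5, 0, 0, 140, 0, 0, 0, 0]
}}

```text
time: 6.55
eef_pos: [0.5348, 0.1302, 0.2337]
tcp_rot: [2.548, 1.491, -0.917]
wrist_force: [-0.5, 0.1, -1.3]
grip_width: 0.0385
```

Run:
```python
from h import *
s=sensors.sense();print(s['eef_pos'],s['tcp_rot'],s['grip_width'],s['time']);R=Rn.from_euler('xyz',s['tcp_rot']).as_matrix();print(R[:,0].round(3),R[:,1].round(3), np.degrees(np.arctan2(R[1,1],R[0,1])))
im=vision.grab_frame("wrist"); cv2.imwrite("pics/w2.png",im)
```

```text
[0.53479052 0.13018909 0.23371425] [ 2.54775479  1.49076421 -0.91696517] 0.03850378772868573 6.55
[ 0.049 -0.063 -0.997] [-0.319 -0.947  0.045] -108.59896589652354
```

View pics/w2.png

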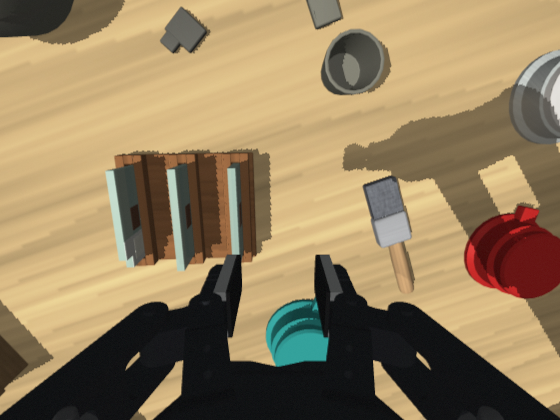

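Emit:
{"op": "send_rows", "data": {
  "moves": [140, 0.4, 3, 0, 0.02, 140, 0.4, 3, 0, 0.02, 140, 0.4, 3, 0, 0, 140, 0.4, 3, 0, 0, 140, 0.3, 2, 0, 0, 140, 0, 0, 0, 0]
}}

```text
time: 7.1
eef_pos: [0.5559, 0.2663, 0.2324]
tcp_rot: [2.498, 1.484, -0.931]
wrist_force: [-0.7, -0.2, -0.3]
grip_width: 0.0385
```

Run:
```python
from h import *
s=sensors.sense();print(s['eef_pos'],s['tcp_rot'],s['grip_width'],s['time']);R=Rn.from_euler('xyz',s['tcp_rot']).as_matrix();print(R[:,0].round(3),R[:,1].round(3), np.degrees(np.arctan2(R[1,1],R[0,1])))
im=vision.grab_frame("wrist"); cv2.imwrite("pics/w3.png",im)
cv2.imwrite("pics/w3z.png",cv2.resize(im[110:290,170:400],None,fx=3.3,fy=3.3,interpolation=2))
import pickle;pickle.dump((im,s),open('w3.pkl','wb'))
```

```text
[0.55590914 0.26633043 0.23238926] [ 2.49792034  1.48410097 -0.93111082] 0.038531810473196364 7.1
[ 0.052 -0.069 -0.996] [-0.285 -0.957  0.052] -106.57245208361769
```

View pics/w3z.png

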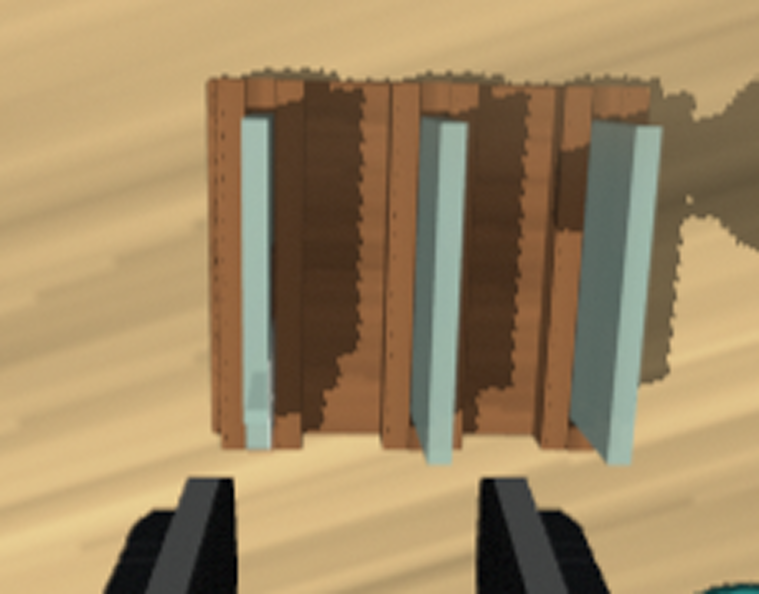

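The wrist zoom shows the slide's far top end at (257,118). The notch step is at (259,410) and the notch floor end at (259,448). The two plain plates stand to the right.

```bash
cat > m.py <<'E'
from h import *
import pickle
im,s=pickle.load(open('w3.pkl','rb'));W=cam('wrist',s);T=cam('top')
u=lambda a,b:((a+.5)/3.3+170-.5,(b+.5)/3.3+110-.5)
A=onz(W,u(257.5,118),.068);N=onz(W,u(259,410),.068);B=onz(W,u(259,448),.054)
print(A,N,B,np.linalg.norm(A-N),np.linalg.norm((A-B)[:2]))
d=(N-A)[:2];d/=np.linalg.norm(d);print('ang',np.degrees(np.arctan2(d[1],d[0])))
c=A[:2]+.055*d;print('centre',c,'grip -12',c-.012*d)
t=lambda a,b:(a/4+90,b/4+130)
print('tri far',tri((W,T),(u(257.5,118),t(156,140))))
for p,q in (((445,122),(439,463)),((649,126),(620,464))):
    P=onz(W,u(*p),.068);Q=onz(W,u(*q),.068);print((P+Q)/2,np.linalg.norm(P-Q),np.degrees(np.arctan2(*(Q-P)[[1,0]])))
E
python3 m.py
```

```text
[0.61889869 0.26784099 0.068     ] [0.53190787 0.29536207 0.068     ] [0.51480821 0.30147342 0.054     ] 0.09124041095227889 0.10938906791977414
ang 162.44430988361242
centre [0.56646035 0.28443078] grip -12 [0.57790144 0.28081119]
tri far (array([0.61820844, 0.26834566, 0.06488612]), array([1.04420098e-06]))
[0.54933625 0.22970074 0.068     ] 0.10921666261636111 163.7178209854548
[0.5305227  0.17129634 0.068     ] 0.10954354222347329 162.5503941670822
```

Emit:
{"op": "send_rows", "data": {
  "moves": [140, 1.1, 0.7, 0, 0, 140, 1.1, 0.8, 0, 0, 140, 0, 0, -1.5, 0, 140, 0, 0, -1.5, 0, 140, 0, 0, -1.5, 0, 140, 0, 0, -1.5, 0, 140, 0, 0, -1.5, 0, 140, 0, 0, -1.5, 0, 140, 0, 0, 0, 0]
}}

```text
time: 7.9
eef_pos: [0.5821, 0.2598, 0.1395]
tcp_rot: [2.43, 1.474, -1.014]
wrist_force: [-1.3, -0.5, -0.9]
grip_width: 0.0386
```

Emit:
{"op": "send_rows", "data": {
  "moves": [140, 0, 1, 0, 0, 140, 0, 1, 0, 0, 140, 0, 0, 0, 0]
}}

```text
time: 8.15
eef_pos: [0.5828, 0.2766, 0.1401]
tcp_rot: [2.414, 1.473, -1.035]
wrist_force: [0.3, 0.6, 0.4]
grip_width: 0.0385
```

```bash
cat > st.py <<'E'
from h import *
s=sensors.sense();R=Rn.from_euler('xyz',s['tcp_rot']).as_matrix()
print(s['time'],s['eef_pos'].round(4),'x',R[:,0].round(3),'y',R[:,1].round(3),'yaw',np.degrees(np.arctan2(R[1,1],R[0,1])).round(2),s['q'].round(3),s['wrist_force'].round(1),s['grip_width'])
E
python3 st.py
```

```text
8.15 [0.5828 0.2766 0.1401] x [ 0.05  -0.084 -0.995] y [-0.304 -0.95   0.065] yaw -107.75 [ 0.379  0.352  1.644 -0.107  1.133  2.302] [0.3 0.6 0.4] 0.03849652903510648
```

Emit:
{"op": "send_rows", "data": {
  "moves": [140, -0.4, 0.5, -0.8, 0, 140, 0, 0.1, -1, 0, 140, 0, 0.1, -1, 0, 140, 0, 0.1, -1, 0, 140, 0, 0.1, -1, 0, 140, 0, 0, 0, 0]
}}

```text
time: 8.65
eef_pos: [0.5803, 0.2889, 0.0915]
tcp_rot: [2.485, 1.471, -0.962]
wrist_force: [-1.8, -0.5, -0.4]
grip_width: 0.0386
```

```bash
python3 st.py
```

```text
8.65 [0.5803 0.2889 0.0915] x [ 0.057 -0.082 -0.995] y [-0.302 -0.951  0.061] yaw -107.61 [ 0.398  0.414  1.663 -0.113  1.047  2.33 ] [-1.8 -0.5 -0.4] 0.038640406967383016
```

Emit:
{"op": "send_rows", "data": {
  "moves": [140, -0.2, -0.4, 0, 0, 140, 0, -0.3, -1, 0, 140, 0, 0, -1, 0, 140, 0, 0, -1, 0, 140, 0, 0, -1, 0, 140, 0, 0, 0, 0]
}}

```text
time: 9.15
eef_pos: [0.5773, 0.2801, 0.0461]
tcp_rot: [2.462, 1.471, -0.985]
wrist_force: [-0.8, 1.0, -0.6]
grip_width: 0.0383
```

```bash
python3 st.py; python3 -c "
from h import *
cv2.imwrite('pics/w4.png',vision.grab_frame('wrist'))"
```

```text
9.15 [0.5773 0.2801 0.0461] x [ 0.055 -0.083 -0.995] y [-0.302 -0.951  0.062] yaw -107.64 [ 0.388  0.465  1.692 -0.118  0.969  2.33 ] [-0.8  1.  -0.6] 0.03831557092267608
```

View pics/w4.png

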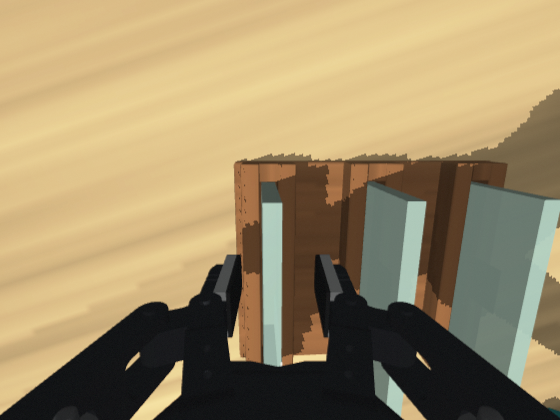

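The slide (column 271) is centred between the jaws (228 to 326), so I'll close.

Emit:
{"op": "send_rows", "data": {
  "moves": [255, 0, 0, 0, 0, 255, 0, 0, 0, 0, 255, 0, 0, 0, 0, 255, 0, 0, 0, 0]
}}

```text
time: 9.53
eef_pos: [0.5799, 0.2846, 0.0479]
tcp_rot: [2.58, 1.475, -0.87]
wrist_force: [-0.7, 0.3, -1.2]
grip_width: 0.007
```

```bash
python3 st.py
```

```text
9.5333 [0.5799 0.2846 0.0479] x [ 0.061 -0.073 -0.995] y [-0.305 -0.951  0.051] yaw -107.75 [ 0.389  0.465  1.688 -0.111  0.963  2.33 ] [-0.7  0.3 -1.2] 0.007001501252096955
```

Emit:
{"op": "send_rows", "data": {
  "moves": [255, 0, 0, 1, 0, 255, 0, 0, 1, 0, 255, 0, 0, 1.5, 0, 255, 0, 0, 1.5, 0, 255, 0, 0, 1.5, 0, 255, 0, 0, 1.5, 0, 255, 0, 0, 1.5, 0, 255, 0, 0, 1, 0, 255, 0, 0, 0, 0]
}}

```text
time: 10.28
eef_pos: [0.5792, 0.2825, 0.1656]
tcp_rot: [2.573, 1.471, -0.876]
wrist_force: [1.0, 0.5, -1.5]
grip_width: 0.0072
```

```bash
python3 st.py; python3 -c "
from h import *
a=vision.grab_frame('wrist');b=vision.grab_frame('scene')
cv2.imwrite('pics/w5.png',a);cv2.imwrite('pics/s5.png',cv2.resize(b[60:230,220:440],None,fx=3.3,fy=3.3,interpolation=2))"
```

```text
10.2833 [0.5792 0.2825 0.1656] x [ 0.064 -0.076 -0.995] y [-0.304 -0.951  0.053] yaw -107.72 [ 0.389  0.313  1.642 -0.103  1.158  2.307] [ 1.   0.5 -1.5] 0.007176559584623323
```

View pics/w5.png

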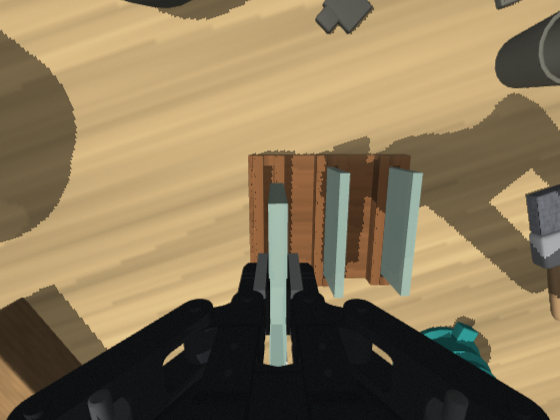

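View pics/s5.png

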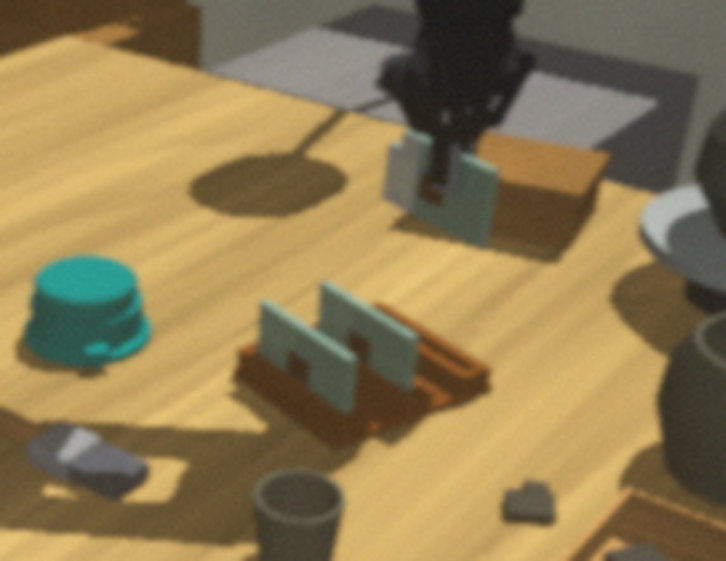

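The slide is out of the rack, with its frosted notched end free (scene zoom 405,175), and the other two plates still stand. I'll carry it to the free table area near (0.57,-0.12).

Emit:
{"op": "send_rows", "data": {
  "moves": [255, 0, -2, 0, 0, 255, 0, -3, 0, 0, 255, 0, -3, 0, 0, 255, 0, -3, 0, 0, 255, 0, -3, 0, 0, 255, 0, -3, 0, 0, 255, 0, -3, 0, 0, 255, 0, -3, 0, 0, 255, 0, -3, 0, 0, 255, 0, -3, 0, 0, 255, 0, -3, 0, 0, 255, 0, -2, 0, 0, 255, 0, 0, 0, 0]
}}

```text
time: 11.47
eef_pos: [0.5616, -0.0715, 0.144]
tcp_rot: [2.22, 1.488, -1.221]
wrist_force: [-0.1, 0.0, -1.7]
grip_width: 0.0072
```

```bash
python3 st.py
```

```text
11.4667 [ 0.5616 -0.0715  0.144 ] x [ 0.028 -0.078 -0.997] y [-0.296 -0.953  0.066] yaw -107.24 [-0.214  0.173  1.858 -0.08   1.068  1.693] [-0.1  0.  -1.7] 0.0072277849401193315
```

Emit:
{"op": "send_rows", "data": {
  "moves": [255, 0, -1.6, 0, 0, 255, 0, -1.6, 0, 0, 255, 0, -1.6, 0, 0, 255, 0, 0, -1, 0, 255, 0, 0, -1, 0, 255, 0, 0, -1, 0, 255, 0, 0, -1, 0, 255, 0, 0, -1, 0, 255, 0, 0, -1, 0, 255, 0, 0, -1, 0, 255, 0, 0, 0, 0]
}}

```text
time: 12.38
eef_pos: [0.5526, -0.1136, 0.0559]
tcp_rot: [1.99, 1.503, -1.45]
wrist_force: [-0.9, 1.1, -2.7]
grip_width: 0.0069
```

```bash
python3 st.py;python3 -c "
from h import *
a=vision.grab_frame('wrist');b=vision.grab_frame('scene')
cv2.imwrite('pics/w6.png',a);cv2.imwrite('pics/s6.png',cv2.resize(b[110:310,140:400],None,fx=3,fy=3,interpolation=2))"
```

```text
12.3833 [ 0.5526 -0.1136  0.0559] x [ 0.008 -0.068 -0.998] y [-0.294 -0.954  0.062] yaw -107.14 [-0.294  0.307  1.889 -0.079  0.92   1.622] [-0.9  1.1 -2.7] 0.006861482780978016
```

View pics/w6.png

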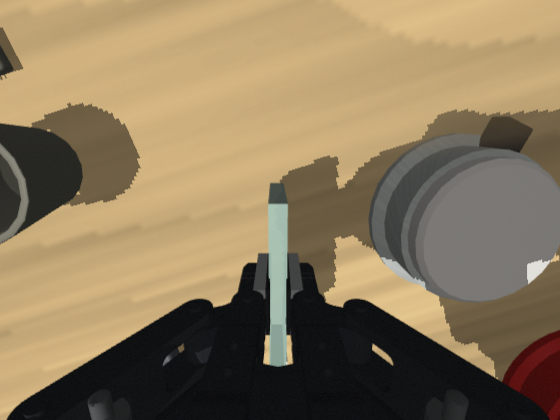

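View pics/s6.png

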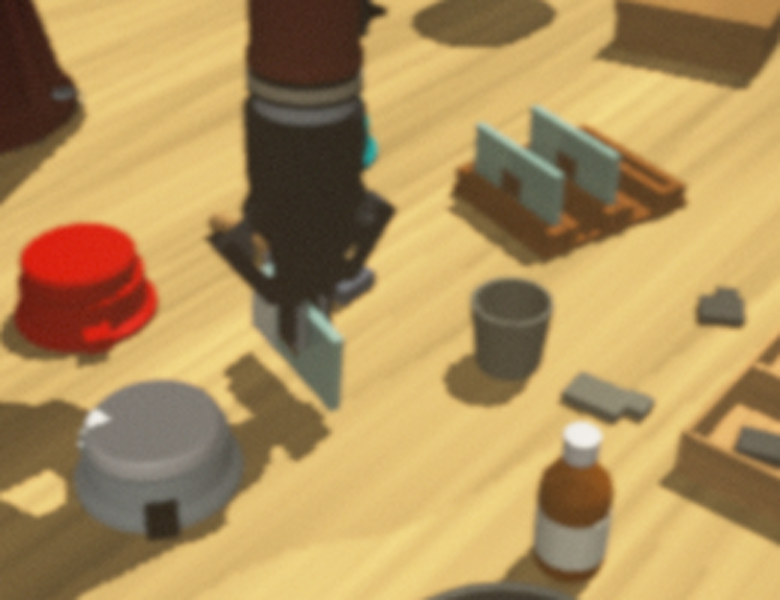

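The path is clear of the lamp, cup and brush. I'll shift +x a little and lower until the plate touches the table.

Emit:
{"op": "send_rows", "data": {
  "moves": [255, 1.1, 0, 0, 0, 255, 1.1, 0, 0, 0, 255, 0, 0, 0, 0, 255, 0, 0, -0.5, 0, 255, 0, 0, -0.3, 0, 255, 0, 0, -0.2, 0, 255, 0, 0, 0, 0]
}}

```text
time: 13.07
eef_pos: [0.5803, -0.1152, 0.0509]
tcp_rot: [2.116, 1.497, -1.324]
wrist_force: [-0.5, -0.6, -1.4]
grip_width: 0.007
```

```bash
python3 st.py
```

```text
13.0667 [ 0.5803 -0.1152  0.0509] x [ 0.018 -0.071 -0.997] y [-0.294 -0.954  0.063] yaw -107.16 [-0.283  0.359  1.831 -0.08   0.917  1.634] [-0.5 -0.6 -1.4] 0.0070016716540148944
```

Emit:
{"op": "send_rows", "data": {
  "moves": [255, 0, 0, -0.3, 0, 255, 0, 0, -0.3, 0, 255, 0, 0, -0.2, 0, 255, 0, 0, -0.2, 0]
}}

```text
time: 13.4
eef_pos: [0.5793, -0.1152, 0.0402]
tcp_rot: [2.106, 1.498, -1.334]
wrist_force: [-5.6, 1.8, 14.6]
grip_width: 0.0069
```

```bash
python3 st.py
```

```text
13.4 [ 0.5793 -0.1152  0.0402] x [ 0.017 -0.071 -0.997] y [-0.295 -0.954  0.063] yaw -107.18 [-0.283  0.375  1.834 -0.081  0.898  1.636] [-5.6  1.8 14.6] 0.006866012173286084
```

Emit:
{"op": "send_rows", "data": {
  "moves": [140, 0, 0, 0, 0, 140, 0, 0, 0.3, 0, 140, 0, 0, 0.3, 0, 140, 0, 0, 0, 0]
}}

```text
time: 13.73
eef_pos: [0.5797, -0.1154, 0.0469]
tcp_rot: [2.112, 1.497, -1.328]
wrist_force: [-0.1, -0.2, 0.2]
grip_width: 0.0384
```

```bash
python3 st.py;python3 -c "
from h import *
a=vision.grab_frame('wrist');b=vision.grab_frame('scene')
cv2.imwrite('pics/w7.png',a);cv2.imwrite('pics/s7.png',cv2.resize(b[150:300,160:360],None,fx=4,fy=4,interpolation=2))"
```

```text
13.7333 [ 0.5797 -0.1154  0.0469] x [ 0.018 -0.071 -0.997] y [-0.295 -0.954  0.063] yaw -107.18 [-0.283  0.364  1.833 -0.081  0.909  1.635] [-0.1 -0.2  0.2] 0.03837854469952009
```

View pics/w7.png

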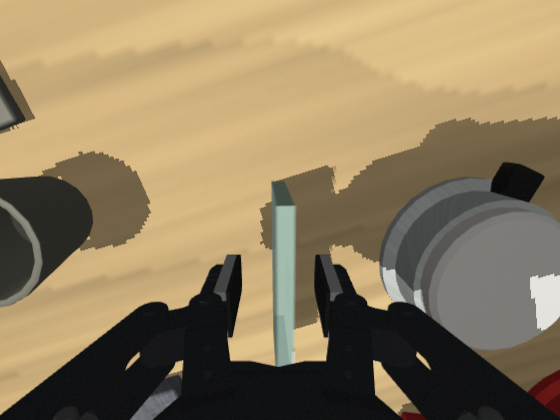

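View pics/s7.png

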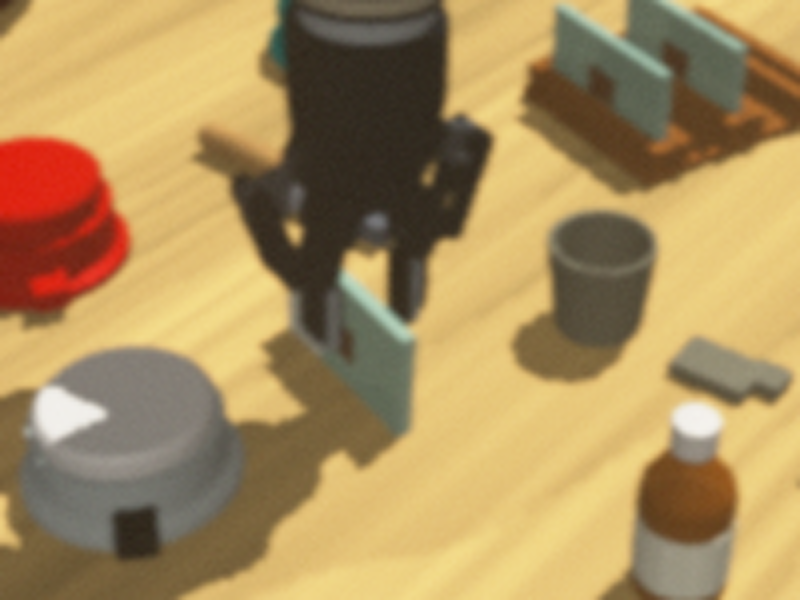

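The plate stands upright on its own between the jaws. I'll tip it toward +y with the label-side finger.

Emit:
{"op": "send_rows", "data": {
  "moves": [140, 0.2, 0.6, 0, 0, 140, 0.2, 0.6, 0, 0, 140, 0.2, 0.6, 0, 0, 140, 0.2, 0.6, 0, 0, 140, 0.1, 0.3, 0, 0, 140, 0, 0, 0, 0]
}}

```text
time: 14.33
eef_pos: [0.5897, -0.085, 0.0469]
tcp_rot: [2.12, 1.498, -1.321]
wrist_force: [-0.1, -0.0, 0.1]
grip_width: 0.0386
```

```bash
python3 st.py;python3 -c "
from h import *
a=vision.grab_frame('wrist');b=vision.grab_frame('scene')
cv2.imwrite('pics/w8.png',a);cv2.imwrite('pics/s8.png',cv2.resize(b[150:300,160:360],None,fx=4,fy=4,interpolation=2))"
```

```text
14.3333 [ 0.5897 -0.085   0.0469] x [ 0.018 -0.071 -0.997] y [-0.295 -0.954  0.062] yaw -107.17 [-0.228  0.374  1.818 -0.082  0.917  1.69 ] [-0.1 -0.   0.1] 0.038585630658653225
```

View pics/w8.png

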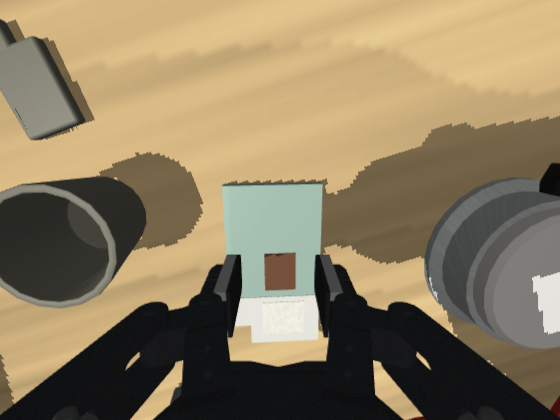

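View pics/s8.png

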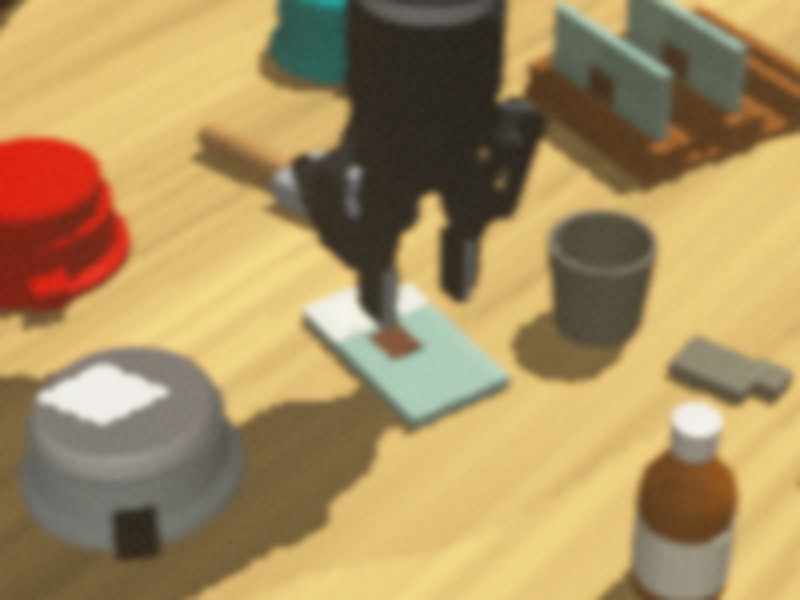

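The plate lies flat with its label up. In the wrist view its far corners are (223,185) and (324,183), the near right corner is (318,340), and the white label is at (284,318).

Run:
```python
from h import *
s=sensors.sense();W=cam('wrist',s)
P=[onz(W,p,.008) for p in ((223,186),(324,184),(318,340))]
for p in P: print(p.round(4))
w=P[1]-P[0];l=P[2]-P[1];print(np.linalg.norm(w),np.linalg.norm(l))
ang=np.degrees(np.arctan2(l[1],l[0]));print('x-dir',ang,'width dir',np.degrees(np.arctan2(w[1],w[0])))
mid=(P[0]+P[1])/2; d=l/np.linalg.norm(l)
for x in (-55,-12,0): print(x,(mid+d*(x+55)/1000).round(4))
print('tool proj', s['eef_pos'])
```

```text
[ 0.6357 -0.0703  0.008 ]
[ 0.6186 -0.1276  0.008 ]
[ 0.5132 -0.0956  0.008 ]
0.05975924435942644 0.11016741428572335
x-dir 163.12254354618395 width dir -106.66606101422106
-55 [ 0.6272 -0.0989  0.008 ]
-12 [ 0.586  -0.0865  0.008 ]
0 [ 0.5745 -0.083   0.008 ]
tool proj [ 0.5894844  -0.0856279   0.04679127]
```

The measured plate is 59.8 x 110.2 mm, which matches. The jaws are already at about x = -15 on it. I'll open to about 72 mm and descend.

Emit:
{"op": "send_rows", "data": {
  "moves": [40, 0, 0, 0, 0, 40, 0, 0, 0, 0, 40, 0, 0, 0, 0, 40, 0, 0, -0.6, 0, 40, 0, 0, -0.6, 0, 40, 0, 0, -0.4, 0, 40, 0, 0, 0, 0]
}}

```text
time: 15.02
eef_pos: [0.5891, -0.0867, 0.0292]
tcp_rot: [2.112, 1.497, -1.33]
wrist_force: [-0.0, -0.0, -0.9]
grip_width: 0.0723
```

```bash
python3 st.py;python3 -c "
from h import *
a=vision.grab_frame('wrist')
cv2.imwrite('pics/w9.png',a)"
```

```text
15.0167 [ 0.5891 -0.0867  0.0292] x [ 0.018 -0.072 -0.997] y [-0.296 -0.953  0.063] yaw -107.26 [-0.231  0.402  1.822 -0.085  0.886  1.693] [-0.  -0.  -0.9] 0.072292405166144
```

View pics/w9.png

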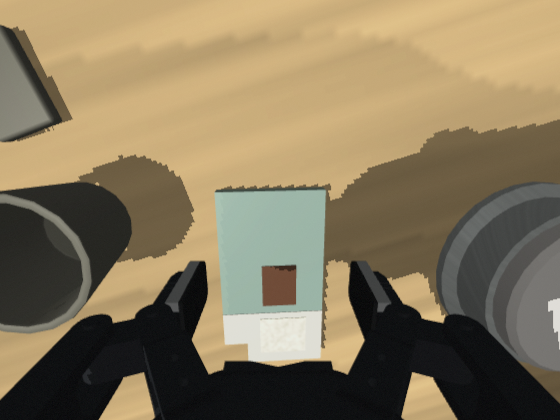

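Emit:
{"op": "send_rows", "data": {
  "moves": [40, 0, 0, -0.6, 0, 40, 0, 0, -0.6, 0, 40, 0, 0, -0.3, 0, 40, 0, 0, -0.2, 0, 40, 0, 0, 0, 0]
}}

```text
time: 15.48
eef_pos: [0.5888, -0.0868, 0.01]
tcp_rot: [2.103, 1.497, -1.339]
wrist_force: [-0.4, 0.3, 0.1]
grip_width: 0.0722
```

```bash
python3 st.py
```

```text
15.4833 [ 0.5888 -0.0868  0.01  ] x [ 0.017 -0.071 -0.997] y [-0.296 -0.953  0.063] yaw -107.27 [-0.231  0.434  1.824 -0.087  0.853  1.696] [-0.4  0.3  0.1] 0.07223410207796406
```

Emit:
{"op": "send_rows", "data": {
  "moves": [40, 0, 0, -0.3, 0, 40, 0, 0, -0.2, 0, 40, 0, 0, -0.2, 0, 40, 0, 0, 0, 0]
}}

```text
time: 15.82
eef_pos: [0.5894, -0.0868, 0.0027]
tcp_rot: [2.117, 1.497, -1.325]
wrist_force: [0.3, 0.1, 0.2]
grip_width: 0.072
```

```bash
python3 st.py;python3 -c "
from h import *
a=vision.grab_frame('wrist');b=vision.grab_frame('scene')
cv2.imwrite('pics/w10.png',a);cv2.imwrite('pics/s10.png',cv2.resize(b[190:280,200:320],None,fx=6,fy=6,interpolation=2))"
```

```text
15.8167 [ 0.5894 -0.0868  0.0027] x [ 0.018 -0.072 -0.997] y [-0.296 -0.953  0.063] yaw -107.27 [-0.231  0.447  1.823 -0.088  0.839  1.698] [0.3 0.1 0.2] 0.07201253519608973
```

View pics/w10.png

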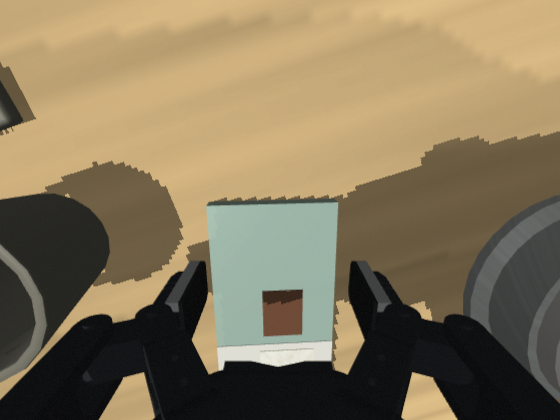

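View pics/s10.png

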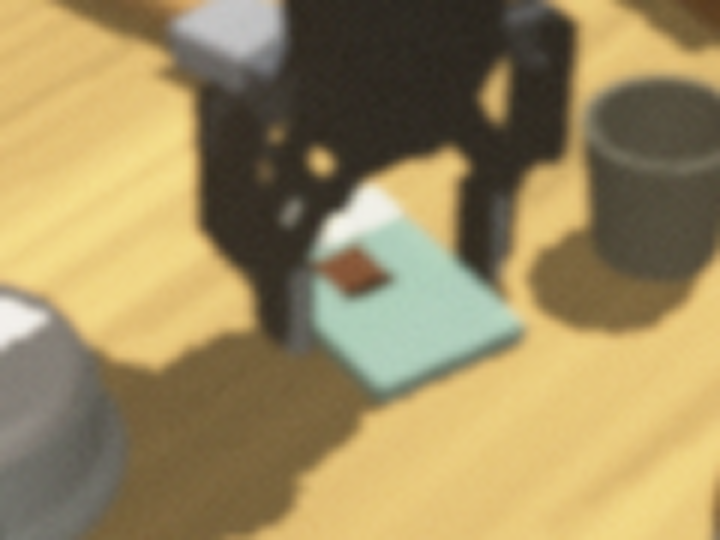

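The fingers now straddle the plate on both sides, on the clear part, with no contact yet. I'll go down a touch more and close.

Emit:
{"op": "send_rows", "data": {
  "moves": [40, 0, 0, -0.15, 0, 40, 0, 0, -0.1, 0, 80, 0, 0, 0, 0, 120, 0, 0, 0, 0]
}}

```text
time: 16.25
eef_pos: [0.5931, -0.0848, 0.0065]
tcp_rot: [2.2, 1.499, -1.243]
wrist_force: [0.5, -0.1, -1.1]
grip_width: 0.0573
```

```bash
python3 st.py
```

```text
16.25 [ 0.5931 -0.0848  0.0065] x [ 0.023 -0.068 -0.997] y [-0.298 -0.953  0.058] yaw -107.38 [-0.229  0.443  1.818 -0.081  0.844  1.697] [ 0.5 -0.1 -1.1] 0.05727432524077966
```

Emit:
{"op": "send_rows", "data": {
  "moves": [255, 0, 0, 0, 0, 255, 0, 0, 0, 0, 255, 0, 0, 0.3, 0, 255, 0, 0, 0.6, 0, 255, 0, 0, 0.8, 0, 255, 0, 0, 0.8, 0, 255, 0, 0, 0.8, 0, 255, 0, 0, 0, 0]
}}

```text
time: 16.92
eef_pos: [0.5907, -0.0848, 0.0404]
tcp_rot: [2.143, 1.501, -1.301]
wrist_force: [-0.0, -0.5, -1.2]
grip_width: 0.0576
```

```bash
python3 st.py;python3 -c "
from h import *
a=vision.grab_frame('wrist');b=vision.grab_frame('scene')
cv2.imwrite('pics/w11.png',a);cv2.imwrite('pics/s11.png',cv2.resize(b[170:300,180:340],None,fx=5,fy=4.6,interpolation=2))"
```

```text
16.9167 [ 0.5907 -0.0848  0.0404] x [ 0.019 -0.068 -0.998] y [-0.298 -0.953  0.059] yaw -107.37 [-0.229  0.386  1.818 -0.078  0.906  1.691] [-0.  -0.5 -1.2] 0.057627736064579216
```

View pics/w11.png

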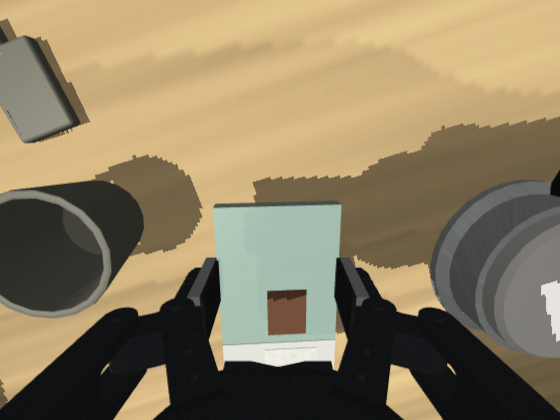

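View pics/s11.png

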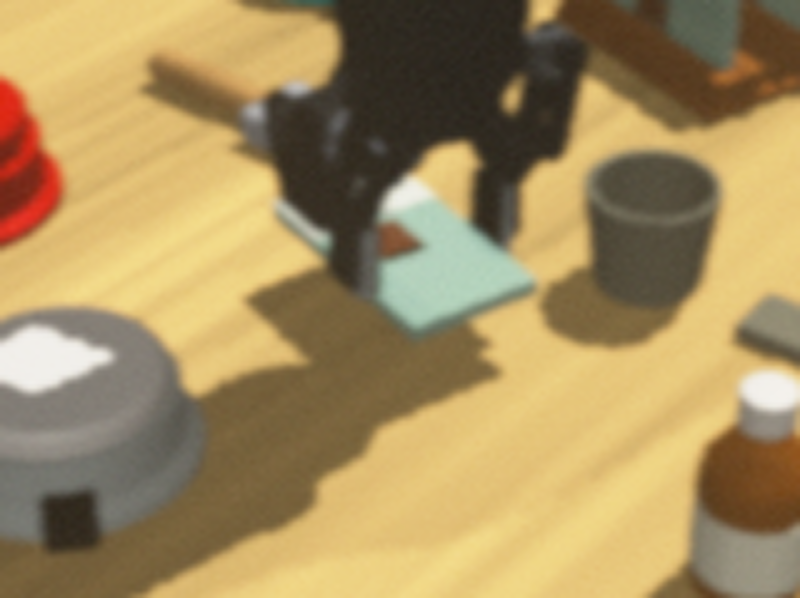

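The plate is held level by its clear edges, and the wrist force of -1.2 N matches its weight. I'll lift it and carry it over the lamp, to a TCP near (0.584,-0.246,0.148).

Emit:
{"op": "send_rows", "data": {
  "moves": [255, 0, 0, 1, 0, 255, 0, 0, 1.5, 0, 255, 0, 0, 1.5, 0, 255, 0, 0, 1.5, 0, 255, 0, 0, 1.5, 0, 255, 0, 0, 1.5, 0, 255, 0, 0, 1, 0, 255, 0, 0, 0.5, 0, 255, 0, -1, 0, 0, 255, 0, -1.5, 0, 0, 255, 0, -1.5, 0, 0, 255, 0, -1.5, 0, 0, 255, 0, -1.5, 0, 0, 255, 0, -1.5, 0, 0, 255, 0, -1.5, 0, 0, 255, 0, -1.5, 0, 0, 255, 0, -1.5, 0, 0, 255, 0, -1, 0, 0, 255, 0, 0, 0, 0]
}}

```text
time: 18.6
eef_pos: [0.5795, -0.2342, 0.1355]
tcp_rot: [1.83, 1.508, -1.611]
wrist_force: [0.1, 0.3, -1.7]
grip_width: 0.0578
```

```bash
python3 st.py
```

```text
18.6 [ 0.5795 -0.2342  0.1355] x [-0.003 -0.063 -0.998] y [-0.295 -0.954  0.061] yaw -107.17 [-0.469  0.309  1.707 -0.065  1.099  1.43 ] [ 0.1  0.3 -1.7] 0.05783297047257928
```

Emit:
{"op": "send_rows", "data": {
  "moves": [255, 0.2, -0.6, 0.6, 0, 255, 0.2, -0.6, 0.6, 0, 255, 0, 0, 0.1, 0, 255, 0, 0, 0, 0, 255, 0, 0, 0, 0]
}}

```text
time: 19.02
eef_pos: [0.5836, -0.2466, 0.1492]
tcp_rot: [1.81, 1.509, -1.631]
wrist_force: [-1.5, 0.0, -1.0]
grip_width: 0.0577
```

```bash
python3 st.py;python3 -c "
from h import *
a=vision.grab_frame('wrist');b=vision.grab_frame('scene');c=vision.grab_frame('top')
cv2.imwrite('pics/w12.png',a);cv2.imwrite('pics/s12.png',cv2.resize(b[130:300,120:360],None,fx=3.3,fy=3.3,interpolation=2));cv2.imwrite('pics/t12.png',c)
S=cam('scene')
L=np.array([.533,-.231,.146]);print(proj(S,L),((proj(S,L)-[120,130])*3.3))"
```

```text
19.0167 [ 0.5836 -0.2466  0.1492] x [-0.004 -0.061 -0.998] y [-0.295 -0.954  0.06 ] yaw -107.17 [-0.484  0.31   1.677 -0.062  1.129  1.412] [-1.5  0.  -1. ] 0.057701413661974586
[[186.01597055 205.42354645]] [[217.85270282 248.89770328]]
```

View pics/w12.png

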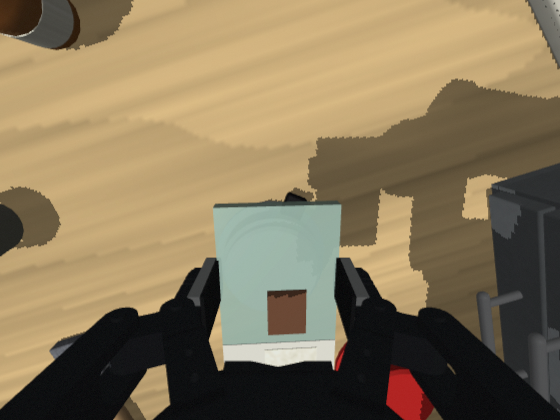

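View pics/s12.png

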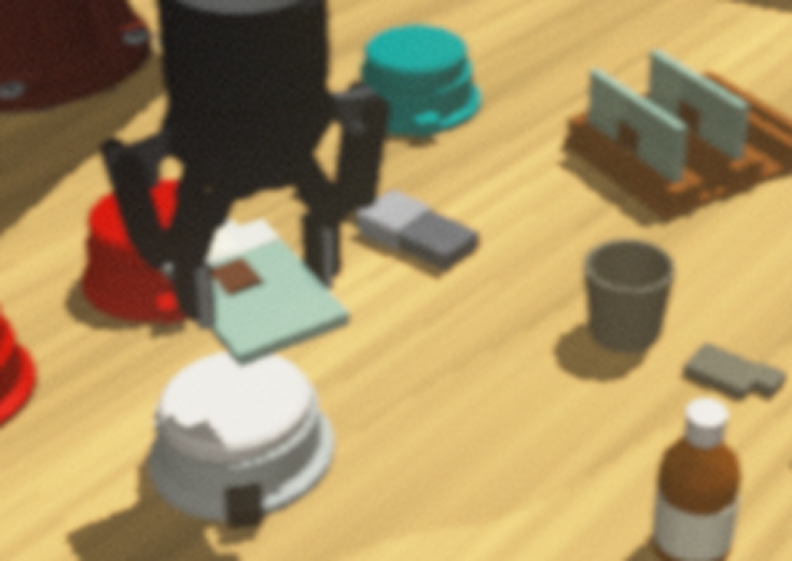

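View pics/t12.png

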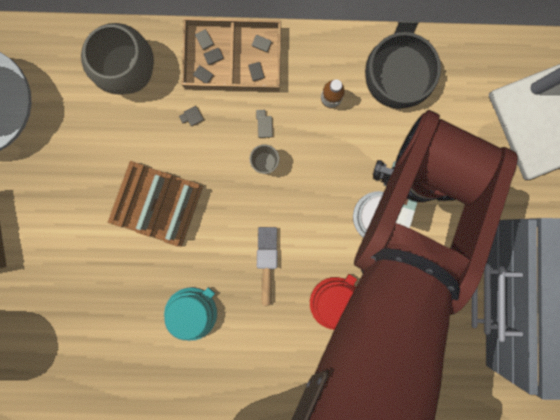

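Run:
```python
from h import *
W=cam('wrist');S=cam('scene')
u=lambda a,b:((a+.5)/3.3+120-.5,(b+.5)/3.3+130-.5)
L,_=tri((W,S),((214,205),u(348,316)));R_,_=tri((W,S),((341,205),u(243,358)))
print(L,R_,np.linalg.norm(L-R_))
y=(L-R_);m=(L+R_)/2
s=sensors.sense();R=Rn.from_euler('xyz',s['tcp_rot']).as_matrix()
d=-R[:,2]*np.sign(-R[:,2]@[-.957,.29,0])
print('dir',d,'label',m+d*.092, 'cap seated .533 -.231 .046')
```

```text
[ 0.62831659 -0.23082055  0.14820639] [ 0.61130284 -0.28637802  0.14859011] 0.058105485551766985
dir [-0.955647    0.29420169 -0.01357086] label [ 0.53189019 -0.23153273  0.14714973] cap seated .533 -.231 .046
```

The label is measured at (0.532,-0.232,0.147). That is 10.1 cm above the cap and centred over the lamp. I'll let it settle and hand the job in.

Emit:
{"op": "send_rows", "data": {
  "moves": [255, 0, 0, 0, 0, 255, 0, 0, 0, 0, 255, 0, 0, 0, 0]
}}

```text
time: 19.42
eef_pos: [0.583, -0.245, 0.1482]
tcp_rot: [1.778, 1.51, -1.661]
wrist_force: [0.1, 0.1, -0.5]
grip_width: 0.0576
```

```bash
python3 st.py; python3 -c "
from h import *
print(abs(sensors.sense()['qvel']).max()); print(ticket.job_done())"
```

```text
19.4167 [ 0.583  -0.245   0.1482] x [-0.005 -0.06  -0.998] y [-0.293 -0.954  0.059] yaw -107.08 [-0.482  0.31   1.68  -0.062  1.129  1.412] [ 0.1  0.1 -0.5] 0.05763686366544813
0.003622072315340525
the job is handed in; nothing more can be done
None
```

I pressed the lamp cap fully down, then drew the notched plate out of the rack. I handed in while holding it nearly level, label side up, with its label end over the lamp. It took 19.4 s of the 50 s.

- **Cap:** The fingertips stopped at 46 mm and the force rose to 33 N with almost no further travel, so the cap is on its hard stop.
- **Tipping the plate:** The moves cannot tilt the tool on purpose. I stood the plate on free table, tipped it over so the label faced up, and regripped it by its long edges. Both grips were on the clear part, about 15 mm to the clear side of the plate's centre.
- **Last checks:** From two views, the label is at (0.532, -0.232, 0.147) m. That is about 10 cm above the cap and within 2 mm of its centre. The plate is within about 4° of level, the arm was still and the grip was steady.
- **Everything else:** The other two plates and the surrounding objects show no movement in the last top and scene pictures.

**Disagreements:**
- The tool drifted about 4° off vertical during fast moves, and I left it that way.
- The notch step measured 91 mm from the far end instead of 96 mm, though the overall plate length agreed.
- The jaw reading was 1 to 2 mm below the true plate size in both grips.
- The last wrist force read -0.5 N, against a plate weight of 1.2 N. I put this down to sensor noise, because the grip width had not changed.

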